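Tighten the loose jar cap, then shelve the jar

TASK

One of the two square glass jars in the orange grip cradle has a loose cap: the white bar on its cap is turned away from the red mark on the jar. While that jar sits in the cradle, turn its cap clockwise (seen from above) until it is fully tight, white bar at the red mark; then lift the jar out and stand it upright in the blue tray, setting it down gently. Leave the other jar and its cap as they are.

Things in the scene. Friction and masses are not known exactly. Their poses are not given: they have to be found in the camera images.
- jar_a: One of two alike loose glass jars, 64 x 64 mm, 85 mm tall, about 0.27 kg. Origin: centre of its underside, z up. Clear neck 40 mm across from 85 to 97 mm up; centred on it a round dark blue cap, 48 mm across, from 97 to 119 mm above the origin, by which the jar can be lifted. Red mark on the shoulder on its +x side.
- jar_b: The other jar, same make, sizes and axes; the caps tell which is loose. Each jar stands in a square pocket of the orange cradle (fixed), 68 mm wide, 20 mm deep, pockets 130 mm apart; a pocket lets its jar turn about 4 degrees either way, then holds it, and it lifts straight out.
- cap_a (a joint): Angle of jar_a's cap, rad. 0: fully tight, against its stop, white bar on the cap (centre to rim) pointing to the red mark. Grows anticlockwise seen from above; a loose cap reads about 0.6 to 1.2. It turns against a light friction of 0.08 N m, does not rise, stays where left and never comes off.
- cap_b (a joint): Angle of jar_b's cap, same meaning.
- tray: Blue open tray, 160 x 160 mm, 20 mm high, fixed to the shelf, walls and floor 4 mm thick. Origin at the centre of its underside, z up, sides along its x and y; the floor inside is 152 x 152 mm, 4 mm above the origin.
Mind the look-alikes: they are no part of the job. What is shaped like the jar_a but green is not meant.

How it is judged:
On the way:
1. the loose cap is turned tight while its jar sits in the cradle (value of joint cap_a below 0.17 rad and distance of jar_a from where it was at the start of the episode below 0.02 m), for 0.2 s.
At the end, for the whole second after the job is handed in: The jar that had the loose cap stands flat and upright (within 6 degrees) and still on the tray's floor, wholly inside its walls, with its cap within 0.17 rad of fully tight; the other jar is upright in its pocket within 20 mm of where it was, its cap still tight (within 0.17 rad) (value of joint each of cap_a, cap_b below 0.17 rad and x of jar_a in the frame of tray between -0.046 and 0.046 m and y of jar_a in the frame of tray between -0.046 and 0.046 m and z of jar_a in the frame of tray below 0.009 m and angle between each of jar_a, jar_b's own z axis and vertical below 0.1 rad and linear speed of jar_a below 0.03 m/s and distance of jar_b from where it was at the start of the episode below 0.02 m); the robot touches nothing.
It fails at once if the other jar is taken out or tipped, or its cap is loosened (distance of jar_b from where it was at the start of the episode above 0.03 m or angle between jar_b's own z axis and vertical above 0.4 rad or value of joint cap_b above 0.3 rad).
It fails at once if the jar is dropped into the tray (faster than 0.6 m/s close above its floor) (horizontal distance between jar_a and tray below 0.09 m and z of jar_a in the frame of tray below 0.05 m and linear speed of jar_a above 0.6 m/s).
It also fails if it takes over 42 s, if anything falls off the work surface, if the arm or the gripper's body presses on something with over 40 N, if the wrist force passes 120 N, or if a joint passes its speed limit or range.

ROBOT

A 7-joint arm with a two-finger parallel gripper is mounted at the origin on the work surface. World frame = base frame: x ahead of the robot, y to its left, z up, the work surface at z = 0. Lengths are in m, angles in rad, forces in N, time in s.
With the tool pointing down it reaches from about 0.4 to 0.85 m from the base axis. Payload 10.4 kg.
Tool frame: the origin (TCP) lies midway between the tips of the shut fingers; the grasp point (between the pads) lies 19 mm behind it; z points along the fingers, y is the line along which they close (so a half turn about z gives the same grasp; the last joint's range is limited). The gripper opens to 87 mm and grips with 3 to 60 N. Pads are 19 mm wide; open, the fingers measure 117 mm over their backs; the gripper's body (75 mm by 190 mm) begins 51 mm behind the grasp point.
Start: joints at [-1.156, 0.332, -0.065, 1.46, 0.022, 1.35, -0.088], TCP at [0.265, 0.566, 0.223] pointing down, gripper open.
Joint ranges: [-2.6, 2.6], [-0.5, 2.12], [-1.47, 1.34], [0.16, 2.42], [-1.27, 4.41], [0.06, 2.06], [-2.6, 2.6]. Speed limits (rad/s): [2.22, 2.22, 2.79, 2.79, 3.14, 3.14, 3.14].

INTERFACE

Orientations are given as a unit quaternion [x, y, z, w].
In Python, from bench import r gives the robot as it stands.
- The arm moves only by the tool arm_command, never from a script. Its argument "moves" is one flat list of numbers, 4 for each row, row after row: the shift along the tool's x, y, z in cm, then the turn about the tool's z in degrees. A call has 1 to 12 rows; each row shifts and turns the commanded pose from where the row before left it, along the tool's axes as they then stand; what a row does not reach is not made up. A row lasts 1/12 s, in which the tool goes at most 41.7 mm and 7.16 degrees, less where a joint would pass 70% of its speed; a pose out of reach is approached as far as the arm can. A call with a gripper value outside its range is refused whole. "fingers" is the opening in per cent of the stroke, from 0 (shut) to 100 (fully open), set as the call begins (left out, the last holds). The fingers move at their own pace and stop on an object; "squeeze" is the grip in N (left out, the last holds). Time passes only in rows, so rows that do not move let the fingers close. It gives the time, the measured TCP pose, the force, the opening and the grip force at its end, in the units of the state.
- r.read_state(): the state, without advancing time (a new reading comes with each control period).
- r.camera(name): name is "scene" or "top" or "wrist"; returns the picture (400x640x3 uint8, red, green, blue); there is no depth.
- r.camera_info(name): a dict with "fx", "fy", "cx", "cy" (pixels), "k1" (the pictures are not rectified: a ray, as slopes to the right and down, at radius r is drawn at 1 + k1 r^2 times it, then the intrinsics apply), "origin" and "attitude" of the camera in the world. Camera axes: x right, y up, looking along -z (the intrinsics and any distortion apply to the point x, -y, -z); pixel columns grow to the right and rows downward; lengths in m; the calibration is good to about 2 mm. A picture is of the moment at which its call begins: read the wrist's pose just before it. camera_info takes no time and is no camera call; for the wrist camera it gives the pose at the moment of the call.
- r.close_job(): hands the job in; it is judged then, once.
The state is a dict: "time": time; "joint_positions": joint angles; "joint_vel": joint speeds; "joint_torque": joint torques, N m; "ee_pos": TCP position; "eef_rot": TCP orientation; "ft_force": force on the tool from outside, world axes, zero at the start; "torque": the same for the moment, N m; "width": finger opening in m; "grip_force": force on a finger pad.
Only numpy, scipy, OpenCV 4.12 (cv2) and the standard library are available. Lean on these libraries where they do the work, as an engineer would, in place of code of your own. Each camera call takes 0.05 s, during which the arm holds its last target. There are 200 camera calls.

## Working session

There is one attempt and no reset: what is moved stays moved. The work goes in short steps, Python scripts to look and compute and a tool call to move; the robot and the scene stay as the last step left them, time stands still between calls to the robot, and variables do not carry over. Pictures are saved under pics/ and viewed, at most 10 in all, crops included, and the job is handed in when it is done.

Besides the shell and the picture viewer there is one more tool, called after "Call:" by a JSON object that holds its "method" and its "body". arm_command: Moves the arm, as the interface text tells. Its arguments: {"type":"object","properties":{"moves":{"type":"array"},"fingers":{"type":"number"},"squeeze":{"type":"number"}},"required":["moves"]}

```bash
mkdir -p pics
cat > h.py <<'E'
import numpy as np,cv2
from bench import r
from scipy.spatial.transform import Rotation as R
def ray(info,u,v):
    x=(u-info['cx'])/info['fx'];y=(v-info['cy'])/info['fy']
    a,b=x,y
    for _ in range(20):
        s=1+info['k1']*(a*a+b*b);a,b=x/s,y/s
    A=np.array(info['attitude'],float)
    M=A if A.shape==(3,3) else R.from_quat(A).as_matrix()
    return np.array(info['origin']),M@np.array([a,-b,-1])
def onz(info,u,v,z):
    o,d=ray(info,u,v);return o+d*(z-o[2])/d[2]
def save(n,im): cv2.imwrite('pics/%s.png'%n,im[:,:,::-1])
E
python3 - <<'E'
from h import *
for n in('scene','top'):
    save(n+'0',r.camera(n));print(n,r.camera_info(n))
s=r.read_state();print(s['time'],s['ee_pos'],s['eef_rot'],s['width'])
print(r.camera_info('wrist'))
E
```

```text
scene {'fx': 368.5150408931603, 'fy': 368.5150408931603, 'cx': 322.19082109188275, 'cy': 199.67725333762056, 'k1': 0.00013852684760361821, 'origin': array([ 0.77429005, -0.2540287 ,  0.61533345]), 'attitude': array([0.26322073, 0.11426091, 0.37670843, 0.88076674])}
top {'fx': 378.6349620156204, 'fy': 378.6349620156204, 'cx': 319.6715224208104, 'cy': 203.7075364265767, 'k1': -0.0031420491957091083, 'origin': array([ 0.39171864, -0.00348758,  0.74363713]), 'attitude': array([ 0.04994122, -0.07760369, -0.70298398,  0.70519293])}
0.1 [0.26482888 0.5657415  0.22184321] [ 2.17129797e-01  9.76142539e-01 -6.20947085e-04 -9.79402175e-05] 0.08641892471855121
{'fx': 297.73692510956295, 'fy': 297.73692510956295, 'cx': 320.5424529134193, 'cy': 196.22937393288336, 'k1': -0.030367969483735335, 'origin': array([0.19685616, 0.59778599, 0.3835359 ]), 'attitude': array([-0.11792373, -0.07496758,  0.53137238,  0.83553411])}
```

View pics/top0.png

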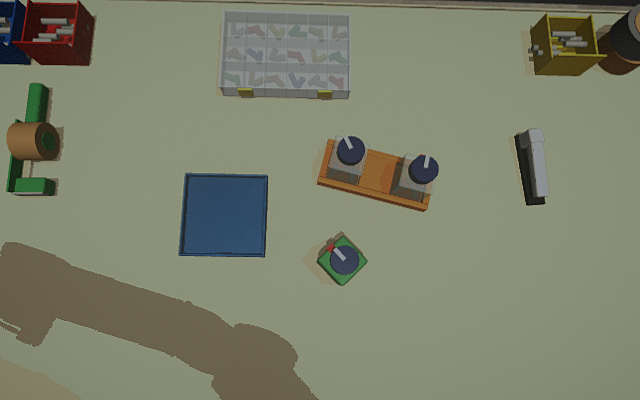

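View pics/scene0.png

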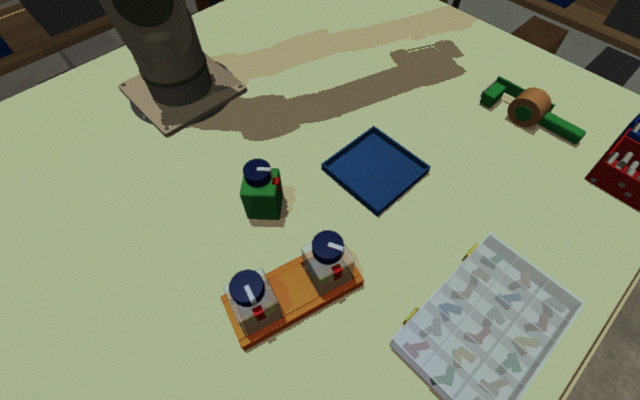

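The top view has the jar caps at (350,150) and (424,170), the tray at (225,215), and the green decoy at (343,260). The left jar in top, right in scene at (328,245), has its bar turned away from its mark. I'll measure it now.

```bash
cat > m.py <<'E'
from h import *
T=r.camera('top');S=r.camera('scene');it=r.camera_info('top');is_=r.camera_info('scene')
def blobs(im,mask,amin,box):
    x0,y0,x1,y1=box;m=np.zeros(mask.shape,np.uint8);m[y0:y1,x0:x1]=mask[y0:y1,x0:x1]
    m=cv2.morphologyEx(m,cv2.MORPH_CLOSE,np.ones((5,5)))
    c,_=cv2.findContours(m,0,2);return [k for k in c if cv2.contourArea(k)>amin]
def cap(im):
    h=cv2.cvtColor(im,cv2.COLOR_RGB2HSV);return ((h[...,0]>105)&(h[...,0]<135)&(h[...,1]>60)&(h[...,2]<110)).astype(np.uint8)*255
ct=[cv2.fitEllipse(cv2.convexHull(k)) for k in blobs(T,cap(T),150,(310,120,450,200))]
cs=[cv2.fitEllipse(cv2.convexHull(k)) for k in blobs(S,cap(S),150,(215,225,360,315))]
print(ct,cs)
for a in sorted(ct):
  for b in sorted(cs):
    o1,d1=ray(it,*a[0]);o2,d2=ray(is_,*b[0])
    t=np.linalg.lstsq(np.c_[d1,-d2],o2-o1,rcond=None)[0]
    p,q=o1+d1*t[0],o2+d2*t[1];print(a[0],b[0],(p+q)/2,np.linalg.norm(p-q))
hs=cv2.cvtColor(S,cv2.COLOR_RGB2HSV)
h=cv2.cvtColor(T,cv2.COLOR_RGB2HSV)
k=max(blobs(T,((h[...,0]>95)&(h[...,0]<118)&(h[...,1]>110)).astype(np.uint8)*255,500,(160,160,290,270)),key=cv2.contourArea)
b=cv2.minAreaRect(k);P=[onz(it,*p,.02) for p in cv2.boxPoints(b)];print('tray',np.round(P,3),np.mean(P,0),[np.linalg.norm(P[i]-P[i-1]) for i in range(4)])
k=max(blobs(T,((h[...,0]>5)&(h[...,0]<20)&(h[...,1]>150)).astype(np.uint8)*255,500,(300,120,450,220)),key=cv2.contourArea)
b=cv2.minAreaRect(k);P=[onz(it,*p,.025) for p in cv2.boxPoints(b)];print('cradle',np.round(P,3),np.mean(P,0))
a=cv2.resize(T[120:220,300:450],(800,533),interpolation=2);save('tc',a)
a=cv2.resize(S[220:350,210:370],None,fx=4.5,fy=4.5,interpolation=2);save('sc',a)
E
python3 m.py
```

```text
[((424.6584777832031, 168.30706787109375), (25.01621437072754, 27.453327178955078), 115.17529296875), ((351.1191101074219, 149.08718872070312), (24.924097061157227, 26.639793395996094), 98.47034454345703)] [((246.56881713867188, 287.6965026855469), (34.735618591308594, 36.089786529541016), 9.234725952148438), ((327.2972412109375, 246.7705078125), (31.065290451049805, 33.60218048095703), 179.24273681640625)]
(351.1191101074219, 149.08718872070312) (246.56881713867188, 287.6965026855469) [ 0.58669088 -0.14515939  0.11298378] 0.1285961400797406
(351.1191101074219, 149.08718872070312) (327.2972412109375, 246.7705078125) [ 0.60255667 -0.08228377  0.11884632] 0.0006850722212873652
(424.6584777832031, 168.30706787109375) (246.56881713867188, 287.6965026855469) [ 0.56974893 -0.20830871  0.119458  ] 0.002518486768517203
(424.6584777832031, 168.30706787109375) (327.2972412109375, 246.7705078125) [ 0.58807935 -0.14612946  0.19533725] 0.11141900870162148
tray [[0.425 0.232 0.02 ]
 [0.583 0.238 0.02 ]
 [0.58  0.071 0.02 ]
 [0.421 0.071 0.02 ]] [0.50232126 0.1529638  0.02      ] [np.float64(0.16098508385846302), np.float64(0.15834817805574222), np.float64(0.16735616440548484), np.float64(0.15930274884799256)]
cradle [[ 0.563 -0.026  0.025]
 [ 0.656 -0.049  0.025]
 [ 0.599 -0.267  0.025]
 [ 0.508 -0.238  0.025]] [ 0.58142334 -0.14476115  0.025     ]
```

View pics/sc.png

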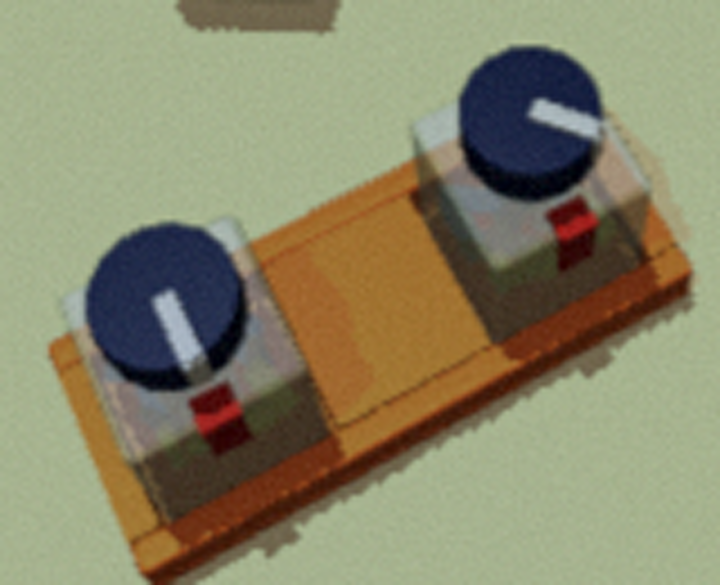

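The right-hand jar in the scene view (world about (0.603, -0.082)) has its bar turned away and is the loose one. The other jar's bar points at its mark. The caps measure 130 mm apart with tops near z = 0.125, which matches the given sizes. I'm moving above the loose jar.

Call:
{"method": "arm_command", "body": {"moves": [-2.9, -2.2, 0, 0, -2.9, -2.2, 0, 0, -2.9, -2.2, 0, 0, -2.9, -2.2, 0, 0, -2.9, -2.2, 0, 0, -2.9, -2.2, 0, 0, -2.9, -2.2, 0, 0, -2.9, -2.2, 0, 0, -2.9, -2.2, 0, 0, -2.9, -2.2, 0, 0, -2.9, -2.2, 0, 0, -2.9, -2.2, 0, 0], "fingers": 100}}

```text
time: 1.2
ee_pos: [0.4687, 0.1777, 0.2227]
eef_rot: [0.217, 0.976, 0.0, 0.0]
ft_force: [1.2, 0.4, 0.2]
width: 0.0869
grip_force: 0.0
```

Call:
{"method": "arm_command", "body": {"moves": [-2.9, -2.2, 0, 0, -2.9, -2.2, 0, 0, -2.9, -2.2, 0, 0, -2.9, -2.2, 0, 0, -2.9, -2.2, 0, 0, -2.9, -2.2, 0, 0, -1.5, -1.2, 0, 0, 0, 0, 0, 0]}}

```text
time: 1.87
ee_pos: [0.5791, -0.0367, 0.2223]
eef_rot: [0.22, 0.975, -0.001, 0.0]
ft_force: [0.1, -0.1, 0.2]
width: 0.0873
grip_force: 0.0
```

Run:
```python
from h import *
info=r.camera_info('wrist');W=r.camera('wrist');save('w1',W)
s=r.read_state();print(s['time'],s['ee_pos'],s['eef_rot'],s['joint_positions'])
h=cv2.cvtColor(W,cv2.COLOR_RGB2HSV)
m=((h[...,0]>105)&(h[...,0]<135)&(h[...,1]>60)&(h[...,2]<110)).astype(np.uint8)*255
m=cv2.morphologyEx(m,cv2.MORPH_CLOSE,np.ones((7,7)))
for k in cv2.findContours(m,0,2)[0]:
    if cv2.contourArea(k)>300:
        e=cv2.fitEllipse(cv2.convexHull(k));print(e,onz(info,*e[0],.119))
```

```text
1.9167 [ 0.57858065 -0.03377448  0.22218661] [ 2.19193523e-01  9.75681219e-01 -5.92385263e-04 -9.00474359e-05] [-0.39637851  0.23842721  0.4452911   1.60874319 -0.10407214  1.31862861
  1.19277361]
((582.3267211914062, 392.9378356933594), (19.186328887939453, 46.36103057861328), 81.87686157226562) [0.93801103 0.14131248 0.119     ]
((460.103759765625, 301.3953857421875), (27.34916114807129, 72.55950164794922), 88.7447738647461) [0.74603613 0.04526069 0.119     ]
((563.2020263671875, 288.1127624511719), (108.49110412597656, 194.34274291992188), 110.30097198486328) [0.77930031 0.1486584  0.119     ]
((230.12623596191406, 325.9619445800781), (198.83999633789062, 518.8041381835938), 92.94654846191406) [ 0.66928547 -0.18670522  0.119     ]
((428.68817138671875, 240.99166870117188), (37.771690368652344, 75.18434143066406), 82.00293731689453) [0.66645859 0.03838396 0.119     ]
((224.15191650390625, 246.4221649169922), (32.8698844909668, 49.846588134765625), 77.82230377197266) [ 0.58596215 -0.14422583  0.119     ]
((289.8970947265625, 231.26004028320312), (48.24253845214844, 50.70765686035156), 19.621719360351562) [ 0.59929166 -0.07871566  0.119     ]
((511.2962951660156, 41.807586669921875), (18.096065521240234, 92.87796020507812), 168.3083953857422) [0.52852282 0.16087155 0.119     ]
((201.48739624023438, 33.406368255615234), (55.86427307128906, 70.40825653076172), 142.03506469726562) [ 0.41493991 -0.06516427  0.119     ]
```

View pics/w1.png

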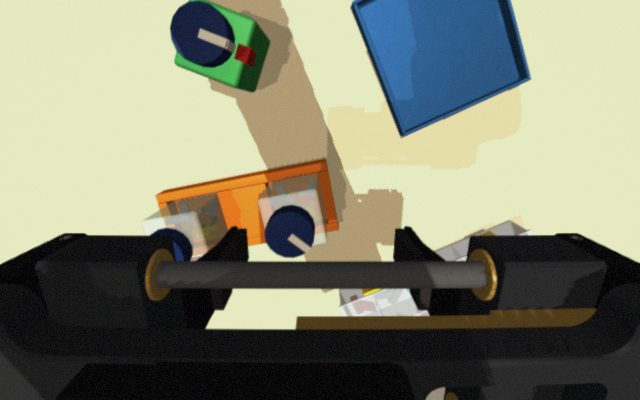

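The wrist view shows the loose cap at (290,231), bar towards (312,252), and the other cap is partly hidden at (168,245). The wrist estimate agrees with the triangulated position to 4 mm.

Run:
```python
from h import *
i=r.camera_info('wrist');s=r.read_state()
a,b=onz(i,290,236,.123),onz(i,312,252,.123);d=b-a;print('bar',np.degrees(np.arctan2(d[1],d[0])),np.linalg.norm(d))
M=R.from_quat(s['eef_rot']).as_matrix()
print(s['ee_pos'],s['eef_rot'],M.T@(np.array([.602,-.0812,.094])-s['ee_pos'])*100)
```

```text
bar 25.804920205633227 0.026643234805865546
[ 0.57858065 -0.03377448  0.22218661] [ 2.19193523e-01  9.75681219e-01 -5.92385263e-04 -9.00474359e-05] [-4.14433166 -3.26979902 12.82292724]
```

Call:
{"method": "arm_command", "body": {"moves": [-1.4, -1.1, 0, 0, -1.4, -1.1, 0, 0, -1.3, -1.1, 2, 0, 0, 0, 3, 0, 0, 0, 3, 0, 0, 0, 0, 0, 0, 0, 0, 0, 0, 0, 0, 0]}}

```text
time: 2.58
ee_pos: [0.6022, -0.0775, 0.1443]
eef_rot: [0.217, 0.976, 0.0, 0.001]
ft_force: [0.8, 0.3, 0.3]
width: 0.0872
grip_force: 0.0
```

Run:
```python
from h import *
info=r.camera_info('wrist');W=r.camera('wrist');save('w2',W)
s=r.read_state();print(s['time'],s['ee_pos'])
M=R.from_quat(s['eef_rot']).as_matrix()
print(M.T@(np.array([.602,-.0812,.094])-s['ee_pos'])*100)
```

```text
2.6333 [ 0.60256169 -0.07773728  0.14478613]
[-0.08340434 -0.34542688  5.07829581]
```

View pics/w2.png

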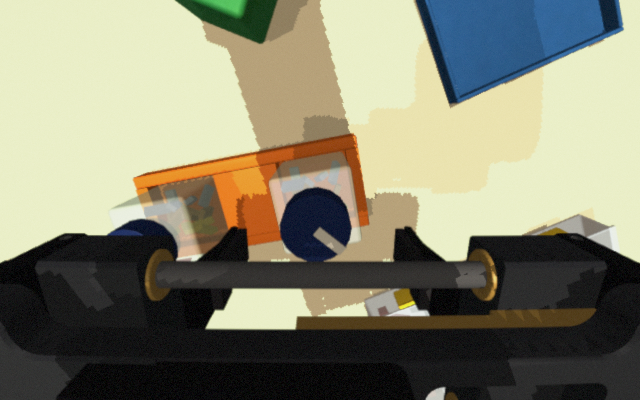

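The cap at (316,225) sits between the fingers, whose midline is near column 320. Now I descend and grip.

Call:
{"method": "arm_command", "body": {"moves": [-0.1, -0.3, 0, 0, 0, 0, 1.5, 0, 0, 0, 1.5, 0, 0, 0, 1, 0, 0, 0, 1, 0, 0, 0, 0, 0, 0, 0, 0, 0]}}

```text
time: 3.22
ee_pos: [0.6011, -0.0816, 0.0927]
eef_rot: [0.217, 0.976, -0.0, -0.0]
ft_force: [-0.4, -1.0, -0.7]
width: 0.0869
grip_force: 0.0
```

Call:
{"method": "arm_command", "body": {"moves": [0, 0, 0, 0, 0, 0, 0, 0, 0, 0, 0, 0, 0, 0, 0, 0, 0, 0, 0, 0, 0, 0, 0, 0, 0, 0, 0, 0, 0, 0, 0, 0], "fingers": 0, "squeeze": 25}}

```text
time: 3.88
ee_pos: [0.6012, -0.0813, 0.0926]
eef_rot: [0.217, 0.976, 0.0, 0.0]
ft_force: [0.2, 0.4, -0.2]
width: 0.0471
grip_force: 25.0
```

Gripped, with a width of 47 mm that matches the 48 mm cap. Turning clockwise.

Call:
{"method": "arm_command", "body": {"moves": [0, 0, 0, 5, 0, 0, 0, 5, 0, 0, 0, 5, 0, 0, 0, 5, 0, 0, 0, 5, 0, 0, 0, 5, 0, 0, 0, 5, 0, 0, 0, 3, 0, 0, 0, 0]}}

```text
time: 4.63
ee_pos: [0.6008, -0.0816, 0.0925]
eef_rot: [0.524, 0.852, -0.0, -0.0]
ft_force: [-1.2, 0.3, 0.1]
width: 0.0475
grip_force: 25.0
```

```bash
python3 -c "
from h import *
s=r.read_state();print(s['ft_force'],s['torque'],s['eef_rot'],s['grip_force'])"
```

```text
[-1.20668143  0.25635505  0.14141128] [-0.18518224  0.34530489 -0.04268061] [ 5.24193323e-01  8.51599196e-01 -2.69270306e-04 -3.10903370e-04] 24.99678066931665
```

Turned 38°, with the moment about z still small. I'm going on in small steps and watching the moment.

Call:
{"method": "arm_command", "body": {"moves": [0, 0, 0, 3, 0, 0, 0, 3, 0, 0, 0, 0]}}

```text
time: 4.88
ee_pos: [0.6006, -0.0816, 0.0925]
eef_rot: [0.567, 0.824, -0.0, -0.001]
ft_force: [-4.4, 0.1, 3.3]
width: 0.0473
grip_force: 25.0
```

```bash
python3 -c "
from h import *
s=r.read_state();print(s['ft_force'],s['torque'],s['eef_rot'],s['grip_force'])"
```

```text
[-4.41821997  0.1091386   3.34228006] [-0.11481619  0.98947761  0.34736269] [ 5.66975908e-01  8.23734121e-01 -3.94515672e-04 -5.12788304e-04] 24.9946459941566
```

Call:
{"method": "arm_command", "body": {"moves": [0, 0, 0, 2, 0, 0, 0, 2, 0, 0, 0, 0]}}

```text
time: 5.13
ee_pos: [0.6009, -0.0825, 0.0927]
eef_rot: [0.595, 0.804, -0.001, 0.0]
ft_force: [-4.2, -4.3, 3.6]
width: 0.047
grip_force: 25.0
```

```bash
python3 -c "
from h import *
s=r.read_state();print(s['ft_force'],s['torque'],s['eef_rot'],s['grip_force']);save('w3',r.camera('wrist'));T=r.camera('top');S=r.camera('scene')
a=np.vstack([cv2.resize(x,(560,300),interpolation=2) for x in (T[120:195,300:440],S[225:300,260:400])])
save('c3',a)"
```

```text
[-4.23213773 -4.26777884  3.59387155] [-0.88054713  0.92660207  0.54872222] [ 5.94830652e-01  8.03850796e-01 -5.84657172e-04  2.28017282e-04] 25.000969329848886
```

View pics/c3.png

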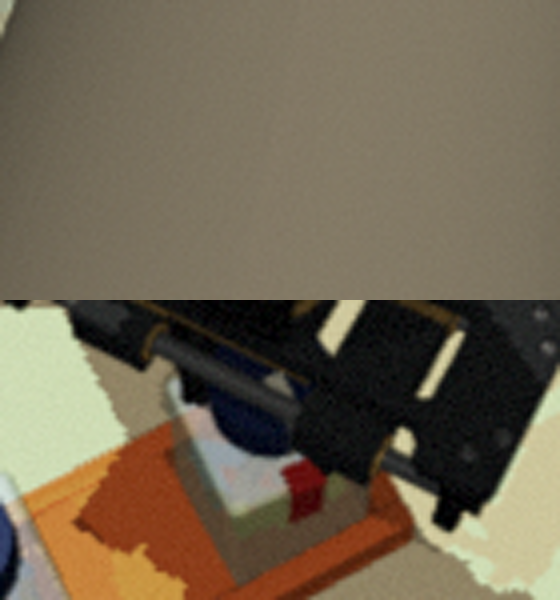

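The moment about z rose to 0.55 N m, well over the cap friction, so the stop has been reached. The bar is half hidden by the gripper (scene crop, near (275,380)), so I'm opening and rising to check it.

Call:
{"method": "arm_command", "body": {"moves": [0, 0, 0, 0, 0, 0, 0, 0, 0, 0, 0, 0, 0, 0, 0, 0, 0, 0, -2, 0, 0, 0, -3, 0, 0, 0, -3, 0, 0, 0, 0, 0, 0, 0, 0, 0], "fingers": 100}}

```text
time: 6.03
ee_pos: [0.6023, -0.0814, 0.1742]
eef_rot: [0.595, 0.804, 0.001, 0.001]
ft_force: [-0.1, -0.2, -0.5]
width: 0.0862
grip_force: 0.0
```

Run:
```python
from h import *
i=r.camera_info('wrist');W=r.camera('wrist');S=r.camera('scene');I=r.camera_info('scene')
s=r.read_state();print(s['ee_pos'],s['time'])
a=np.hstack([cv2.resize(W[170:290,230:390],(400,300),interpolation=2),cv2.resize(S[225:300,280:380],(400,300),interpolation=2)])
save('c4',a)
```

```text
[ 0.60083672 -0.08112248  0.17176526] 6.1333
```

View pics/c4.png

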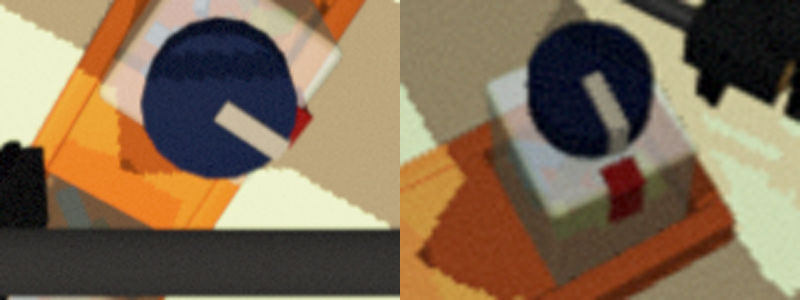

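Bar now points at the red mark in both views (scene crop: bar end (620,150), mark (620,190)). Next: regrip, lift and compute the tray move.

Run:
```python
from h import *
i=r.camera_info('wrist');s=r.read_state()
a,b=onz(i,318.8,214,.123),onz(i,344,230.8,.123);d=b-a;print('bar',np.degrees(np.arctan2(d[1],d[0])))
M=R.from_quat(s['eef_rot']).as_matrix()
print(s['ee_pos'],M.T@(np.array([.602,-.0815,.0935])-s['ee_pos'])*100)
```

```text
bar -18.30626701052655
[ 0.60083672 -0.08112248  0.17176526] [-0.0748639   0.10474319  7.82642245]
```

Call:
{"method": "arm_command", "body": {"moves": [0, 0, 2, 0, 0, 0, 2, 0, 0, 0, 2, 0, 0, 0, 1.8, 0, 0, 0, 0, 0, 0, 0, 0, 0]}}

```text
time: 6.63
ee_pos: [0.6001, -0.0813, 0.0932]
eef_rot: [0.595, 0.803, -0.001, -0.001]
ft_force: [0.5, -0.1, 1.2]
width: 0.0872
grip_force: 0.0
```

Call:
{"method": "arm_command", "body": {"moves": [0, 0, 0, 0, 0, 0, 0, 0, 0, 0, 0, 0, 0, 0, 0, 0, 0, 0, 0, 0, 0, 0, 0, 0, 0, 0, 0, 0, 0, 0, 0, 0], "fingers": 0, "squeeze": 30}}

```text
time: 7.3
ee_pos: [0.601, -0.0816, 0.0946]
eef_rot: [0.595, 0.803, -0.0, -0.0]
ft_force: [-1.0, -0.5, -0.3]
width: 0.047
grip_force: 30.0
```

Call:
{"method": "arm_command", "body": {"moves": [0, 0, -0.5, 0, 0, 0, -0.7, 0, 0, 0, -1, 0, 0, 0, -1.5, 0, 0, 0, -2, 0, 0, 0, -2, 0, 0, 0, 0, 0, 0, 0, 0, 0]}}

```text
time: 7.97
ee_pos: [0.6018, -0.0816, 0.1729]
eef_rot: [0.595, 0.803, 0.001, 0.001]
ft_force: [0.3, 0.5, -3.0]
width: 0.047
grip_force: 30.0
```

Run:
```python
from h import *
s=r.read_state()
M=R.from_quat(s['eef_rot']).as_matrix()
print(s['time'],s['ee_pos'],s['ft_force'],s['width'],M.T@(np.array([.503,.153,.17])-s['ee_pos'])*100)
```

```text
7.9667 [ 0.60178624 -0.08157777  0.1728544 ] [ 0.32737794  0.49421783 -2.98505485] 0.04700439483712771 [25.3172727  -2.62656435  0.26991015]
```

Jar lifted (3 N of weight). The bar reads -18.3°, as expected for tight. Carrying it to the tray.

Call:
{"method": "arm_command", "body": {"moves": [1, 0, 0, 0, 2, -0.2, 0, 0, 2.7, -0.3, 0, 0, 2.7, -0.3, 0, 0, 2.7, -0.3, 0, 0, 2.7, -0.3, 0, 0, 2.7, -0.3, 0, 0, 2.7, -0.3, 0, 0, 2.7, -0.3, 0, 0, 2, -0.2, 0, 0, 1.4, -0.1, 0, 0, 0, 0, 0, -4]}}

```text
time: 8.97
ee_pos: [0.5, 0.1573, 0.1702]
eef_rot: [0.565, 0.825, -0.001, -0.001]
ft_force: [-0.6, 0.4, -2.2]
width: 0.047
grip_force: 30.0
```

Call:
{"method": "arm_command", "body": {"moves": [0, 0, 0, -4, 0, 0, 0, -4, 0, 0, 0, -4, 0, 0, 0, 0, 0, 0, 0, 0]}}

```text
time: 9.38
ee_pos: [0.5018, 0.1533, 0.1706]
eef_rot: [0.479, 0.878, -0.001, -0.001]
ft_force: [-1.4, 0.4, -2.1]
width: 0.0476
grip_force: 30.0
```

Run:
```python
from h import *
s=r.read_state()
M=R.from_quat(s['eef_rot']).as_matrix()
print(s['time'],s['ee_pos'],s['ft_force'],s['width'],M.T@(np.array([.503,.153,.0935])-s['ee_pos'])*100)
save('w5',r.camera('wrist'));S=r.camera('scene')
save('c5',cv2.resize(S[90:230,280:460],None,fx=3.5,fy=3.5,interpolation=2))
```

```text
9.3833 [0.50176926 0.15327754 0.17063665] [-1.41772717  0.37166392 -2.12035153] 0.04762135275770675 [-0.09242722  0.10011562  7.71349314]
```

View pics/c5.png

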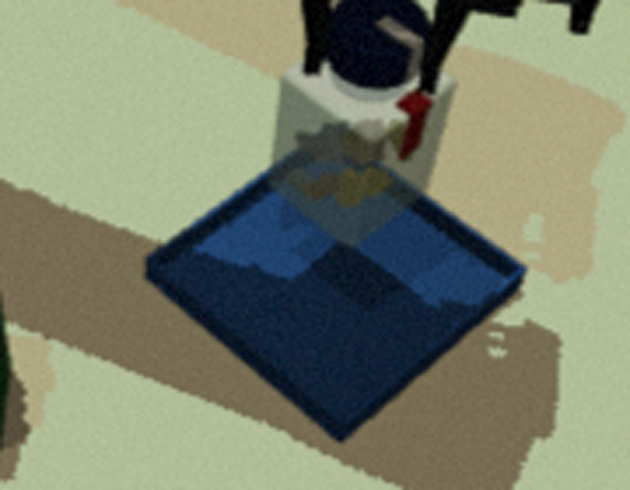

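The jar hangs upright over the tray and is aligned with it (corner near (355,245) in the crop). Lowering, slow at the end.

Call:
{"method": "arm_command", "body": {"moves": [0, 0, 1, 0, 0, 0, 1.5, 0, 0, 0, 1.5, 0, 0, 0, 1.2, 0, 0, 0, 0.7, 0, 0, 0, 0.5, 0, 0, 0, 0, 0, 0, 0, 0, 0]}}

```text
time: 10.15
ee_pos: [0.5028, 0.153, 0.1077]
eef_rot: [0.478, 0.878, 0.0, 0.0]
ft_force: [-0.7, 0.2, -2.0]
width: 0.047
grip_force: 30.0
```

Call:
{"method": "arm_command", "body": {"moves": [0, 0, 0.3, 0, 0, 0, 0.3, 0, 0, 0, 0.2, 0, 0, 0, 0.1, 0, 0, 0, 0, 0, 0, 0, 0, 0]}}

```text
time: 10.65
ee_pos: [0.5026, 0.153, 0.0986]
eef_rot: [0.478, 0.878, 0.0, -0.0]
ft_force: [-0.8, 0.7, -3.0]
width: 0.0475
grip_force: 30.0
```

Call:
{"method": "arm_command", "body": {"moves": [0, 0, 0.2, 0, 0, 0, 0.1, 0, 0, 0, 0, 0, 0, 0, 0, 0]}}

```text
time: 10.98
ee_pos: [0.5026, 0.153, 0.0955]
eef_rot: [0.478, 0.878, -0.0, -0.0]
ft_force: [0.1, -0.8, -3.2]
width: 0.0467
grip_force: 30.0
```

Call:
{"method": "arm_command", "body": {"moves": [0, 0, 0.1, 0, 0, 0, 0.1, 0, 0, 0, 0, 0, 0, 0, 0, 0]}}

```text
time: 11.32
ee_pos: [0.5027, 0.153, 0.0936]
eef_rot: [0.478, 0.878, 0.0, 0.0]
ft_force: [-0.2, -1.0, -1.1]
width: 0.0469
grip_force: 30.0
```

Call:
{"method": "arm_command", "body": {"moves": [0, 0, 0.1, 0, 0, 0, 0, 0, 0, 0, 0, 0]}}

```text
time: 11.57
ee_pos: [0.503, 0.1528, 0.0935]
eef_rot: [0.478, 0.878, 0.0, 0.0]
ft_force: [-3.5, -2.1, 9.6]
width: 0.0477
grip_force: 30.0
```

Contact, at 9.6 N. I'm releasing, rising straight up and moving clear.

Call:
{"method": "arm_command", "body": {"moves": [0, 0, -0.1, 0, 0, 0, 0, 0, 0, 0, 0, 0, 0, 0, 0, 0, 0, 0, 0, 0, 0, 0, 0, 0, 0, 0, -1, 0, 0, 0, -2, 0, 0, 0, -3, 0, 0, 0, -3, 0, 0, 0, -3, 0, 0, 0, 0, 0], "fingers": 100}}

```text
time: 12.57
ee_pos: [0.5052, 0.1536, 0.2201]
eef_rot: [0.478, 0.878, 0.004, 0.002]
ft_force: [0.9, 0.5, 0.5]
width: 0.0869
grip_force: 0.0
```

Call:
{"method": "arm_command", "body": {"moves": [2, 0, -2, 0, 3, 0, -2, 0, 3, 0, 0, 0, 3, 0, 0, 0, 3, 0, 0, 0, 0, 0, 0, 0, 0, 0, 0, 0]}}

```text
time: 13.15
ee_pos: [0.4257, 0.2718, 0.254]
eef_rot: [0.476, 0.879, 0.0, 0.0]
ft_force: [0.6, -0.5, 0.2]
width: 0.0868
grip_force: 0.0
```

Run:
```python
from h import *
T=r.camera('top');S=r.camera('scene');s=r.read_state();print(s['time'],s['ee_pos'])
save('c6',np.vstack([cv2.resize(T[100:290,160:460],(600,300)),cv2.resize(S[90:350,200:460],(300,300))[:, :].repeat(2,1)]))
h=cv2.cvtColor(T,cv2.COLOR_RGB2HSV)
```

```text
13.25 [0.42711413 0.26967541 0.25389691]
```

View pics/c6.png

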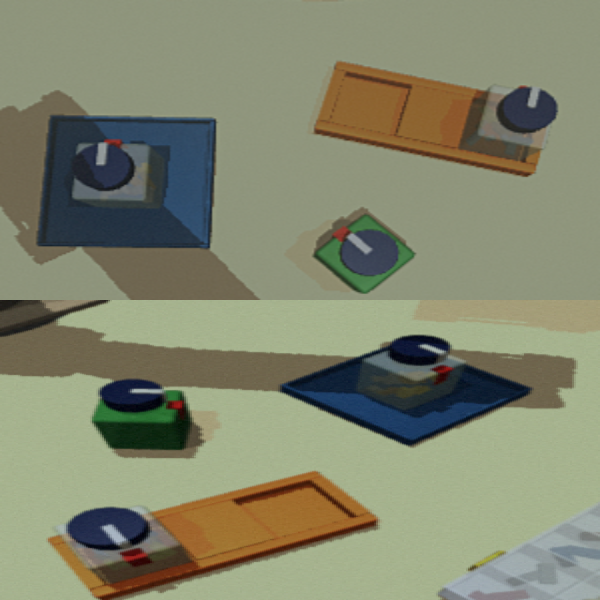

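The picture shows the jar upright mid-tray, its bar pointing at the red mark. The other jar is untouched in its pocket and the gripper is clear. Handing in.

```bash
python3 -c "
from h import *
print(r.close_job())"
```

```text
the job is handed in; nothing more can be done
None
```

I tightened the loose cap until its white bar met the red mark, stood that jar upright near the middle of the blue tray, left the other jar and its cap alone, and handed the job in at about 13 s; no verdict came back.

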